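# Blow out a silver cup and hold the dust slide open

### The job

The silver cup has polishing dust in it: keeping it mouth down, press it squarely over the nozzle onto the round black air pad of the green blow-off station until the pad is fully down, keep it down for a second, then set the cup down gently, still mouth down, wholly on the blue felt square and let go of it. Then pull the red handle of the station's spring-return dust slide out until its white pointers line up with the yellow marks and finish while holding it there with the fingers: do not let go, the program ends with the slide held. Leave the jar and the small bowl where they are.

Things in the scene. Friction and masses are not known exactly. Their poses are not given: they have to be found in the camera images.
- cup: Loose straight-sided silver cup, mouth down: 50 mm outer diameter, 80 mm tall, wall 3 mm, about 0.11 to 0.23 kg. Origin at the centre of the mouth rim, which is its underside here; z points up to the closed base, 80 mm above.
- pad_top (a point): Centre of the upper face of the round black air pad (64 mm diameter) on the station, 70 mm above the table while up; z up, x as the station's. A brass nozzle 12 mm in diameter stands 10 mm above this face at its centre and goes up inside the cup. The pad stands 20 mm above the station's deck; the red handle stands 115 mm away in -y of the station.
- air_pad (a joint): How far the air pad is pressed down, m: 0 up, 0.010 fully down on its stop. Spring: about 5 N to start, 9 N at the stop.
- felt: Fixed blue felt square, 90 x 90 mm, 4 mm thick. Origin at the centre of its underside on the table; x and y along its sides.
- station: Fixed green blow-off station, a box 180 (x) x 220 (y) x 50 mm tall. Origin at the centre of its underside, z up. Its -x side faces roughly to the robot; the pad is on its +y half, the dust slide on its -y half. A blue air filter 36 mm across and 49 mm tall is fixed behind it (+x side).
- slide_handle: Upright red handle of the dust slide: a tab 14 mm thick (its x, the sliding direction), 36 mm wide (y), 44 mm tall (z). Origin at the centre of its underside, 58 mm above the table; axes as the station's. The deck is clear before and behind it. Two white pointers lie in line with its centre, to either side (+-y).
- dust_slide (a joint): How far the dust slide is pulled out, m: 0 home, 0.075 at the far stop. It moves in -x of the station, towards the robot. Spring pulls it home: about 3 N at home, plus 1 N for each 10 mm.
- mark_line (a point): Middle of the line between the two yellow marks, which lie on the station deck to either side of the slide's path, 50 mm above the table; axes as the station's. The slide is at the mark when the handle's origin has the same station x as this point (30 to 60 mm out from home).
- jar: Bystander: jar with red lid, 54 mm diameter, 70 mm tall, loose. Origin at the centre of its underside.
- bowl: Bystander: small silver bowl, 100 mm across, 45 mm tall, loose. Origin at the centre of its underside.

How it is judged:
By the outcome, as a careful person would: the job done as asked, in the order asked, and still so for the second after the job is handed in, while the arm keeps its last pose, push and grip.
It also fails if it takes over 54 s, if anything falls off the work surface, if the arm or the gripper's body presses on something with over 40 N, if the wrist force passes 120 N, or if a joint passes its speed limit or range.

### The arm

A 6-joint arm with a two-finger parallel gripper is mounted at the origin on the work surface. World frame = base frame: x ahead of the robot, y to its left, z up, the work surface at z = 0. Lengths are in m, angles in rad, forces in N, time in s.
With the tool pointing down it reaches from about 0.275 to 0.75 m from the base axis. Payload 10.2 kg.
Tool frame: the origin (TCP) lies midway between the tips of the shut fingers; the grasp point (between the pads) lies 19 mm behind it (env.hold_point_z is the distance from the TCP to the grasp point, in m); z points along the fingers, y is the line along which they close (so a half turn about z gives the same grasp; the last joint's range is limited). The gripper opens to 85 mm and grips with 20 to 120 N. Pads are 22 mm wide; open, the fingers measure 114 mm over their backs; the gripper's body (76 mm by 85 mm) begins 54 mm behind the grasp point. The pads swing forward as they close: fully open they stand 13 mm farther back than shut.
Start: joints at [-1.558, 0.313, 1.498, -0, 1.331, -0.223], TCP at [0.123, -0.51, 0.231] pointing down, gripper open.
Joint ranges: [-2.94, 2.94], [-0.97, 2.17], [0.19, 2.56], [-1.23, 4.37], [0.02, 3.11], [-2.88, 2.88]. Speed limits (rad/s): [2.39, 2.39, 3.01, 3.14, 3.14, 3.14].

### API

Orientations are given as a unit quaternion [x, y, z, w].
In Python, from bench import env, kinematics, monitor, eyes, job gives the robot as it stands. The module is installed in compiled form; this text tells all that it offers. Calls block until the motion is done:
- env.reach(position, orientation): joint-space move of the TCP to a pose.
- env.movel(position, velocity=0.15, frame=None, guard=None): straight line of the TCP; frame=None keeps the orientation; velocity is the mean speed in m/s. With guard (N) it stops when the force on the tool has changed by that much, and returns True; else False.
- env.set_joints(angles): joint-space move.
- env.release() and env.close_gripper(effort=None): open the fingers fully, or close them until they stop; effort is the grip in N (None keeps the last).
- env.hold(seconds).
- kinematics.ik(position, orientation): joint angles nearest the present ones, or None.
- monitor.sense(): the state.
- eyes.grab_frame(name): name is "scene" or "top" or "wrist"; returns a dict with "frame" (384x512x3 uint8, red, green, blue), "mtx" (3x3 intrinsics, pixels), "k1" (the pictures are not rectified: a ray, as slopes to the right and down, at radius r is drawn at 1 + k1 r^2 times it, then the intrinsics apply), "view" (4x4, takes a point from world to camera coordinates). Camera axes: x right, y down, z forward; pixel columns grow to the right and rows downward; lengths in m; the calibration is good to about 2 mm. A picture is of the moment at which its call begins. There is no depth.
A pose or a line that the arm cannot do raises env.MotionError and nothing moves.
- job.hand_in(): hands the job in; it is judged then, once.
The state is a dict: "clock": time; "joints": joint angles; "qvel": joint speeds; "joint_efforts": joint torques, N m; "position": TCP position; "ee_rot": TCP orientation; "contact_force": force on the tool from outside, world axes, zero at the start; "ft_torque": the same for the moment, N m; "finger_gap": opening from 0.0 (shut) to 1.0 (fully open); "gripper_force": force on a finger pad.
Only numpy, scipy, OpenCV 4.12 (cv2) and the standard library are available. Lean on these libraries where they do the work, as an engineer would, in place of code of your own. Each camera call takes 0.05 s, during which the arm holds its last target. There are 200 camera calls.

## Working session

There is one attempt and no reset: what is moved stays moved. The work goes in short steps, each a Python script; the robot and the scene stay as the last script left them, time stands still between calls to the robot, and variables do not carry over. Pictures are saved under pics/ and viewed, at most 10 in all, crops included, and the job is handed in when it is done.

```bash
mkdir -p pics; python3 - <<'E'
from bench import env, monitor, eyes
import cv2,numpy as np
for n in("scene","top"):
    d=eyes.grab_frame(n); cv2.imwrite(f"pics/{n}0.png",d["frame"][:,:,::-1]); np.savez(f"{n}0.npz",**d)
    print(n,np.round(d["mtx"],1).tolist(),d["k1"],np.round(d["view"],3).tolist())
s=monitor.sense();print(s["clock"],s["ee_rot"],env.hold_point_z)
E
```

```text
scene [[422.8, 0.0, 258.7], [0.0, 422.8, 194.0], [0.0, 0.0, 1.0]] -0.08577434416643634 [[-0.009, 1.0, 0.019, -0.014], [0.729, 0.02, -0.685, -0.336], [-0.685, 0.007, -0.729, 1.42], [0.0, 0.0, 0.0, 1.0]]
top [[375.9, 0.0, 255.8], [0.0, 375.9, 193.8], [0.0, 0.0, 1.0]] 0.030606631842571626 [[-0.015, -1.0, -0.006, 0.005], [-0.979, 0.016, -0.201, 0.55], [0.201, 0.003, -0.98, 0.791], [0.0, 0.0, 0.0, 1.0]]
0.1 [ 9.93058036e-01  1.17623950e-01  7.32143658e-05 -5.81435448e-04] 0.0187
```

View pics/scene0.png

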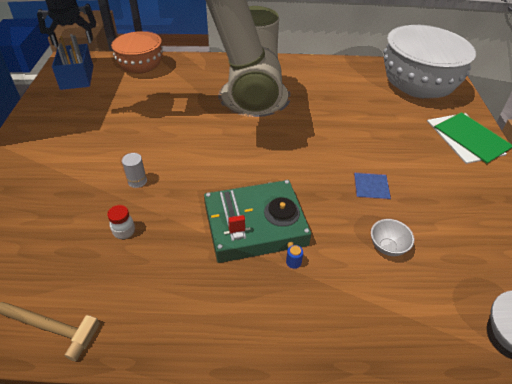

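View pics/top0.png

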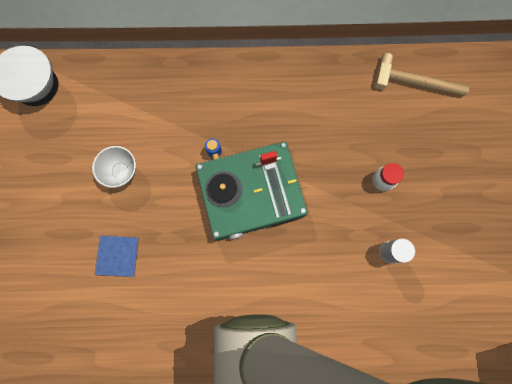

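The scene view shows the cup at (134,170), the jar at (121,222), the pad at (283,208), the handle at (237,225) and the felt at (372,186). The top view shows the cup base at (402,251), the pad at (222,188), the handle at (268,157), the yellow marks at (258,190) and (292,181), and the felt at (117,257).

```bash
cat > h.py <<'E'
import numpy as np, cv2
def load(n): return dict(np.load(n+".npz"))
def ray(d,uv):
    K=d["mtx"]; p=(np.array(uv,float)-K[:2,2])/[K[0,0],K[1,1]]
    s=cv2.undistortPoints(np.array(uv,float).reshape(1,1,2),K,np.array([d["k1"],0,0,0],float)).ravel()
    V=d["view"]; R,t=V[:3,:3],V[:3,3]
    return -R.T@t, R.T@np.array([s[0],s[1],1.])
def onz(d,uv,z):
    c,r=ray(d,uv); return c+r*(z-c[2])/r[2]
def two(d1,uv1,d2,uv2):
    c1,r1=ray(d1,uv1); c2,r2=ray(d2,uv2)
    ab=np.linalg.lstsq(np.c_[r1,-r2],c2-c1,rcond=None)[0]
    p,q=c1+r1*ab[0],c2+r2*ab[1]; return (p+q)/2,np.linalg.norm(p-q)
def proj(d,p):
    V=d["view"]; rv=cv2.Rodrigues(V[:3,:3])[0]
    return cv2.projectPoints(np.array(p,float).reshape(-1,1,3),rv,V[:3,3],d["mtx"],np.array([d["k1"],0,0,0],float))[0].reshape(-1,2)
def blobs(d,lo,hi,roi,amin=8):
    h=cv2.cvtColor(d["frame"],cv2.COLOR_RGB2HSV); m=cv2.inRange(h,np.array(lo),np.array(hi))
    x0,y0,x1,y1=roi; k=np.zeros_like(m); k[y0:y1,x0:x1]=m[y0:y1,x0:x1]
    cs=cv2.findContours(k,cv2.RETR_EXTERNAL,cv2.CHAIN_APPROX_NONE)[0]
    return sorted([c for c in cs if len(c)>=5 and cv2.contourArea(c)>=amin],key=cv2.contourArea,reverse=True)
def cen(c):
    m=cv2.moments(c); return np.array([m["m10"],m["m01"]])/m["m00"]
E
python3 - <<'E'
from h import *
np.set_printoptions(precision=4,suppress=True)
T,S=load("top0"),load("scene0")
def rep(n,d,z,lo,hi,roi,k=3,amin=8):
    for c in blobs(d,lo,hi,roi,amin)[:k]:
        u=cen(c); print(n,u,cv2.contourArea(c),cv2.boundingRect(c),onz(d,u,z))
rep("cuptop T",T,.08,(0,0,200),(180,60,255),(375,230,425,275))
rep("felt T",T,.004,(105,80,40),(130,255,255),(85,225,150,290))
c=blobs(T,(105,80,40),(130,255,255),(85,225,150,290))[0]; b=cv2.boxPoints(cv2.minAreaRect(c)); P=np.array([onz(T,x,.004)for x in b]);print(P[:,:2],np.linalg.norm(np.diff(P,axis=0),axis=1))
rep("felt S",S,.004,(105,80,40),(130,255,255),(340,160,405,210))
rep("yel T",T,.05,(18,120,120),(35,255,255),(240,165,310,205),4,4)
rep("yel S",S,.05,(18,120,120),(35,255,255),(205,200,260,225),4,4)
rep("noz T",T,.08,(10,100,100),(35,255,255),(205,170,240,205),2,2)
rep("noz S",S,.08,(10,100,100),(35,255,255),(265,190,300,225),2,2)
rep("pad T",T,.07,(0,0,0),(180,255,65),(195,160,248,215),2)
rep("pad S",S,.07,(0,0,0),(180,255,65),(255,185,310,235),2)
rep("red T",T,.102,(0,150,80),(6,255,255),(250,140,290,175))
rep("red S",S,.08,(0,150,80),(6,255,255),(220,205,255,245))
rep("jar T",T,.07,(0,150,80),(8,255,255),(370,160,410,190))
rep("bowl T",T,.045,(0,0,100),(180,60,255),(85,140,140,195),1)
rep("cup S",S,.04,(0,0,100),(180,60,255),(115,145,155,195),2)
g=blobs(T,(55,60,30),(90,255,255),(180,130,320,250))[0]
b=cv2.boxPoints(cv2.minAreaRect(g));P=np.array([onz(T,x,.05)for x in b]);print("green",P[:,:2],P.mean(0),np.linalg.norm(np.diff(P,axis=0),axis=1))
out=[cv2.resize(T["frame"][130:250,185:315],(650,600),interpolation=cv2.INTER_CUBIC)]
cv2.imwrite("pics/ctop.png",out[0][:,:,::-1])
E
```

```text
cuptop T [402.9268 250.0573] 407.5 (392, 238, 23, 25) [ 0.419  -0.3118  0.08  ]
felt T [116.4723 255.8549] 1388.0 (96, 236, 42, 40) [0.4194 0.3202 0.004 ]
[[0.3794 0.365 ]
 [0.4672 0.3666]
 [0.4605 0.2744]
 [0.3728 0.2747]] [0.0878 0.0924 0.0877]
felt S [371.6841 185.5178] 686.5 (355, 173, 35, 26) [0.4248 0.3218 0.004 ]
yel T [257.7467 189.9733] 12.5 (254, 188, 8, 5) [ 0.5599 -0.0082  0.05  ]
yel T [291.75   180.8667] 10.0 (288, 179, 8, 4) [ 0.5799 -0.0861  0.05  ]
yel S [214.7381 215.5357] 14.0 (211, 214, 9, 4) [ 0.5792 -0.0838  0.05  ]
yel S [248.2267 209.8267] 12.5 (244, 208, 9, 4) [ 0.5595 -0.0061  0.05  ]
noz T [222.2083 185.7917] 24.0 (219, 183, 7, 7) [0.564  0.0698 0.08  ]
noz S [297.3399 193.4444] 25.5 (294, 190, 6, 12) [0.5314 0.1092 0.08  ]
noz S [282.0317 204.6111] 21.0 (280, 202, 6, 7) [0.5677 0.0719 0.08  ]
pad T [221.7558 188.1382] 632.0 (207, 174, 30, 30) [0.561  0.0717 0.07  ]
pad S [282.4252 209.2149] 513.5 (268, 198, 30, 23) [0.573  0.0733 0.07  ]
red T [268.3078 157.2848] 130.5 (261, 151, 16, 14) [ 0.6208 -0.0321  0.102 ]
red S [236.4658 223.4041] 219.0 (229, 215, 16, 18) [ 0.626  -0.0304  0.08  ]
jar T [392.1792 173.2011] 358.0 (381, 163, 23, 22) [ 0.5889 -0.3078  0.07  ]
bowl T [113.5601 166.5311] 1381.0 (92, 146, 44, 42) [0.6216 0.3241 0.045 ]
cup S [130.5502 164.0185] 289.0 (122, 153, 20, 28) [ 0.3977 -0.3237  0.04  ]
cup S [133.6259 184.3197] 24.5 (128, 182, 17, 6) [ 0.4728 -0.2993  0.04  ]
green [[ 0.622   0.1385]
 [ 0.6789 -0.0791]
 [ 0.4999 -0.1186]
 [ 0.4474  0.0906]] [0.5621 0.0078 0.05  ] [0.2249 0.1834 0.2157]
```

View pics/ctop.png

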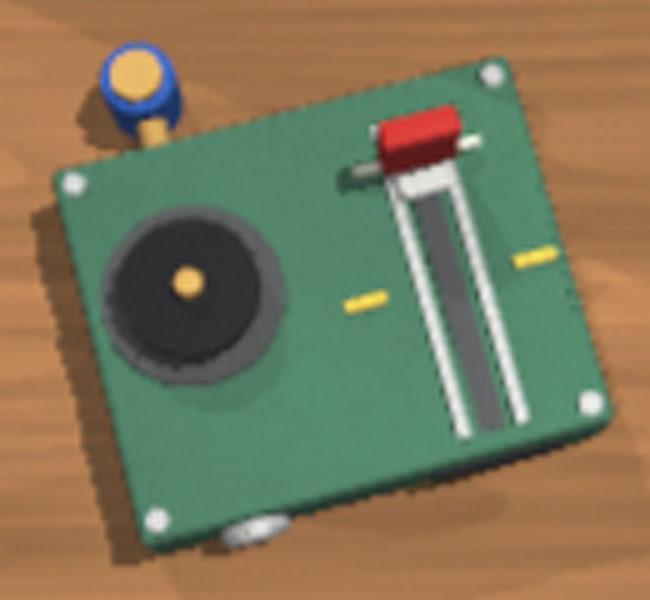

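The crop shows the nozzle, the pad, the handle and both marks clearly. From these I get station yaw ≈ 14.4°, pad ≈ (0.566, 0.071), mark line ≈ (0.5695, -0.046) and cup ≈ (0.419, -0.312). The top and scene views agree to a few mm. I'll move above the cup and look again with the wrist camera.

```bash
cat >> h.py <<'E'
YAW=0.251; A=YAW+np.pi/2
Q=[float(np.cos(A/2)),float(np.sin(A/2)),0.,0.]
def shot(eyes,n,k):
    d=eyes.grab_frame(n); cv2.imwrite(f"pics/{k}.png",d["frame"][:,:,::-1]); np.savez(f"{k}.npz",**d); return d
E
python3 - <<'E'
from h import *
from bench import env, monitor, eyes
env.reach([.40,-.312,.24],Q); shot(eyes,"wrist","w1")
s=monitor.sense();print(s["clock"],s["joints"],s["position"],s["ee_rot"])
E
```

```text
1.4333 [-8.95508407e-01  2.67514465e-01  1.53544629e+00 -1.89183519e-04
  1.33880609e+00 -1.14408616e+00] [ 0.3994453  -0.31277867  0.23987651] [ 6.13975626e-01  7.89324974e-01 -6.93097760e-05 -1.06094618e-04]
```

View pics/w1.png

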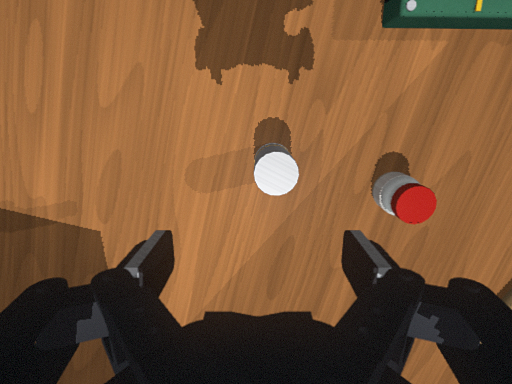

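The wrist view shows the white cup base at (276,173), the jar lid at (413,203), and the fingers open to either side. I'll measure the cup base and pick it up.

```bash
python3 - <<'E'
from h import *
from bench import env, monitor, eyes
d=load("w1"); c=blobs(d,(0,0,170),(180,60,255),(240,140,310,205))[0]
(u,r),e=cv2.minEnclosingCircle(c),0
(uv,rad)=cv2.minEnclosingCircle(c); p=onz(d,uv,.08); p2=onz(d,np.add(uv,[rad,0]),.08)
print(uv,rad,p,"radius",np.linalg.norm(p2-p))
ok=abs(np.linalg.norm(p2-p)-.025)<.003 and np.linalg.norm(p[:2]-[.419,-.312])<.012
print(ok)
if ok:
    x,y=p[:2]; g=.048-env.hold_point_z
    env.reach([x,y,.15],Q); env.movel([x,y,g],.12); env.close_gripper(70)
    s=monitor.sense();print(s["finger_gap"],s["gripper_force"],s["clock"],s["contact_force"])
    env.movel([x,y,g+.14],.12); s=monitor.sense();print(s["finger_gap"],s["gripper_force"],s["clock"],s["contact_force"],s["position"])
    # pass high, look at the station from the wrist camera on the way
    env.reach([.50,.0,.26],Q); shot(eyes,"wrist","w2"); s=monitor.sense();print(s["clock"],s["position"])
E
```

```text
(276.1727600097656, 173.53433227539062) 22.61811065673828 [ 0.4195416  -0.30814116  0.08      ] radius 0.02480476550470588
True
0.579511255194245 72.37092822790146 3.4833 [-1.10424434 -0.13770899  6.31087722]
0.5700431184631245 72.38019715994596 4.8 [-0.59894068 -0.46104762 -1.80960519] [ 0.41929905 -0.30789033  0.16858998]
6.1 [ 0.4999591  -0.00103606  0.259484  ]
```

View pics/w2.png

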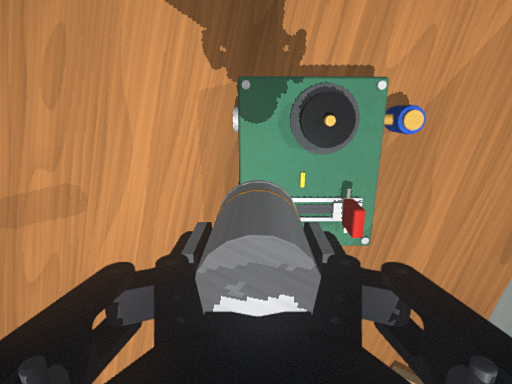

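The cup is held. The wrist view shows the nozzle at (330,121), the pad around it, screws at (246,85), (382,85) and (365,241), and the handle at (354,215). I'll refine the pad position from this picture, then press.

```bash
python3 - <<'E'
from h import *
np.set_printoptions(precision=4,suppress=True)
d=load("w2");T,S=load("top0"),load("scene0")
n=[cen(blobs(d,(10,100,100),(35,255,255),(318,108,343,134),2)[0])]
n+=[cen(blobs(T,(10,100,100),(35,255,255),(205,170,240,205),2)[0]),cen(blobs(S,(10,100,100),(35,255,255),(270,198,292,212),2)[0])]
print("noz .08",[onz(q,u,.08) for q,u in zip((d,T,S),n)])
print(two(d,n[0],T,n[1]),two(T,n[1],S,n[2]),two(d,n[0],S,n[2]))
sc=[cen(max(blobs(d,(0,0,140),(180,50,255),(u-9,v-9,u+9,v+9),3),key=cv2.contourArea)) for u,v in((246,85),(382,85),(365,241))]
P=[onz(d,u,.05) for u in sc];print(P); a,b,c=P
print("yaw",np.arctan2(*(b-a)[1::-1]),np.arctan2(*(b-c)[1::-1])-np.pi/2, np.linalg.norm(b-a),np.linalg.norm(b-c),"ctr",(a+c)/2)
# pad disc: dark mask
pd=blobs(d,(0,0,0),(180,255,70),(285,75,365,160))[0]; e=cv2.fitEllipse(cv2.convexHull(pd));print(e,onz(d,e[0],.07))
y=cen(blobs(d,(18,120,120),(35,255,255),(295,165,312,195),4)[0]);print("yel",onz(d,y,.05))
E
```

```text
noz .08 [array([0.5637, 0.073 , 0.08  ]), array([0.564 , 0.0698, 0.08  ]), array([0.5677, 0.0719, 0.08  ])]
(array([0.5744, 0.0741, 0.0359]), np.float64(0.0005918667803073718)) (array([0.5648, 0.0712, 0.0767]), np.float64(0.0020650095235320238)) (array([0.5646, 0.0726, 0.0765]), np.float64(0.000843893563737277))
[array([0.4621, 0.0885, 0.05  ]), array([0.6181, 0.1285, 0.05  ]), array([ 0.6677, -0.0664,  0.05  ])]
yaw 0.25104780542326627 0.24928020946339657 0.16098418593569983 0.20108902976480966 ctr [0.5649 0.011  0.05  ]
((326.27081298828125, 116.64911651611328), (56.875606536865234, 61.3270378112793), 172.0998992919922) [0.5612 0.0761 0.07  ]
yel [ 0.56   -0.0053  0.05  ]
```

```bash
python3 - <<'E'
from h import *
from bench import env, monitor, eyes
x,y=.5645,.0718
env.movel([x,y,.16],.15,Q); env.movel([x,y,.112],.06); env.hold(.2)
s=monitor.sense();print(s["position"],s["contact_force"])
for z in (.0985,.0945,.0905): 
    hit=env.movel([x,y,z],.02,guard=18); s=monitor.sense();print(hit,s["position"],s["contact_force"])
    if hit: break
else:
    hit=env.movel([x,y,.083],.012,guard=16); s=monitor.sense();print(hit,s["position"],s["contact_force"])
env.hold(.3); s=monitor.sense();print(s["position"],s["contact_force"],s["gripper_force"],s["finger_gap"],s["clock"])
shot(eyes,"scene","s2"); shot(eyes,"wrist","w3")
E
python3 -c "
import cv2,numpy as np
a=cv2.imread('pics/s2.png')[130:260,190:330];b=cv2.imread('pics/w3.png')
cv2.imwrite('pics/c2.png',np.hstack([cv2.resize(a,(400,371),interpolation=2),cv2.resize(b,(400,371))]))"
```

```text
[0.56463743 0.0718083  0.11231812] [-0.28202482 -0.36736206 -2.04541274]
False [0.56442777 0.07179794 0.09875393] [-3.26616257 -0.4959652   2.68198561]
False [0.56461811 0.0717898  0.09458381] [-2.86451532 -0.23401348  4.28484823]
False [0.56463595 0.07178541 0.09073289] [-2.00791715  0.22032144  5.4420083 ]
True [0.56464974 0.07179144 0.0901344 ] [-2.29482424 -0.08199802  5.42841735]
[0.56465215 0.07179748 0.09008526] [-2.49073451  1.12841068  6.29530151] 73.0734882876277 0.5723153848806866 10.475
```

View pics/c2.png

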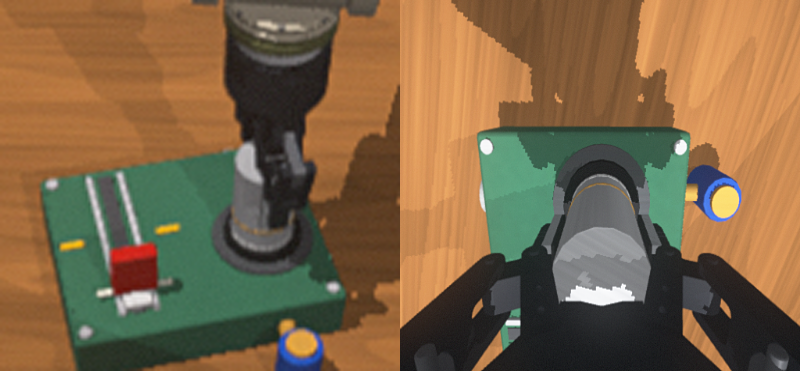

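The cup sits squarely on the pad, with its centre on the nozzle and an even dark rim around it. The force is only about 8 N above hanging, so I can't tell if the pad is on its stop. I'll step down until the force clearly jumps.

```bash
python3 - <<'E'
from h import *
from bench import env, monitor, eyes
x,y=.5645,.0718
z=.0895
while z>.082:
    env.movel([x,y,z],.02); env.hold(.1); s=monitor.sense();f=s["contact_force"]
    print(round(z,4),s["position"][2],f,s["finger_gap"])
    if f[2]>18: break
    z-=.0007
env.hold(1.3); s=monitor.sense();print(s["position"],s["contact_force"],s["gripper_force"],s["clock"])
E
```

```text
0.0895 0.09005229535917575 [-2.77307014  0.33578058  7.98018835] 0.575244553467937
0.0888 0.08999295859305864 [-5.48403477  0.19537814 13.23383327] 0.5735529007776586
0.0881 0.08994404571032642 [-7.5095208  -0.49766449 17.77133387] 0.5725145825664254
0.0874 0.08985532041542431 [-8.93605001 -0.51926527 24.98970323] 0.5724816989185847
[0.56482876 0.07176131 0.08985892] [-9.36353504 -0.15273687 24.33106237] 74.69811670482159 13.275
```

The pad is on its stop: z stays at 0.0899 while the force climbs to 26 N above hanging, and it was held for 1.3 s. Next I place the cup on the felt.

```bash
python3 - <<'E'
from h import *
from bench import env, monitor, eyes
x,y=.5645,.0718
env.movel([x,y,.14],.08); env.movel([x,y,.17],.15)
fx,fy=.421,.321
env.movel([fx,fy,.17],.25); env.movel([fx,fy,.045],.12); env.hold(.2)
s=monitor.sense();print(s["position"],s["contact_force"],s["clock"])
hit=env.movel([fx,fy,.030],.015,guard=5); s=monitor.sense();print(hit,s["position"],s["contact_force"])
p=s["position"]
env.release(); env.movel([p[0],p[1],.16],.1); print(monitor.sense()["clock"])
env.reach([.50,-.02,.25],Q)
shot(eyes,"wrist","w4"); shot(eyes,"scene","s4"); shot(eyes,"top","t4"); s=monitor.sense();print(s["clock"],s["position"])
E
python3 -c "
import cv2,numpy as np
a=cv2.imread('pics/s4.png')[130:260,190:430];b=cv2.imread('pics/w4.png')
cv2.imwrite('pics/c4.png',np.hstack([cv2.resize(a,(400,217),interpolation=2).__class__(0) if 0 else cv2.copyMakeBorder(cv2.resize(a,(400,217),interpolation=2),0,83,0,0,0),cv2.resize(b,(400,300))]))"
```

```text
[0.42120061 0.32110201 0.04545565] [ 0.37869665 -0.06278507 -2.24327297] 17.125
True [0.42093781 0.32096696 0.03406039] [-0.89818933 -0.87039068  4.99927634]
19.7167
21.225 [ 0.49997423 -0.0191213   0.24974945]
```

View pics/c4.png

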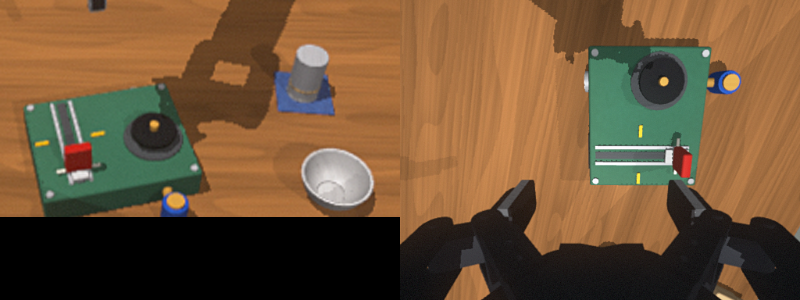

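The cup stands upright on the felt with blue showing all round, and the pad is back up. In the wrist view (full-size pixels) the marks are at (308,168) and (305,229) and the handle is at (361,208). I'll measure these.

```bash
python3 - <<'E'
from h import *
np.set_printoptions(precision=4,suppress=True)
W,T,S=load("w4"),load("t4"),load("s4"); W2,T0=load("w2"),load("top0")
R=np.array([[np.cos(.25),np.sin(.25)],[-np.sin(.25),np.cos(.25)]]); o=np.array([.5645,.0718])
st=lambda p:R@(p[:2]-o)   # station axes, from pad centre
Y=((18,120,120),(35,255,255))
for n,d,roi in(("W",W,(290,150,325,245)),("T",T,(240,165,310,205)),("S",S,(205,200,260,225))):
    P=[onz(d,cen(c),.05) for c in blobs(d,*Y,roi,4)[:2]]; print(n,[st(p) for p in P],"mid",np.mean(P,0),st(np.mean(P,0)))
rd=((0,150,60),(6,255,255))
for n,d,roi in(("W",W,(335,180,380,235)),("T",T,(250,140,290,175)),("S",S,(220,205,255,245))):
    c=blobs(d,*rd,roi)[0]; print(n,"red",cv2.boundingRect(c),cv2.boxPoints(cv2.minAreaRect(c)).round().tolist())
    pts=c[:,0]; 
    # station-frame extents if everything lay at top height .102
    q=np.array([st(onz(d,u,.102)) for u in pts]); print(" x,y range at .102",q.min(0),q.max(0))
cv2.imwrite("pics/c5.png",np.hstack([cv2.resize(d["frame"][a:a+75,b:b+80],(390,366),interpolation=2) for d,a,b in((W,165,315),(S,190,200))])[:,:,::-1])
E
```

```text
W [array([-0.0234, -0.0737]), array([-0.0233, -0.1537])] mid [ 0.57   -0.0441  0.05  ] [-0.0233 -0.1137]
  return _methods._mean(a, axis=axis, dtype=dtype,
  ret = ret.dtype.type(ret / rcount)
Traceback (most recent call last):
IndexError: invalid index to scalar variable.
```

```bash
python3 - <<'E'
from h import *
np.set_printoptions(precision=4,suppress=True)
W,T,S=load("w4"),load("top0"),load("scene0")
R=np.array([[np.cos(.25),np.sin(.25)],[-np.sin(.25),np.cos(.25)]]); o=np.array([.5645,.0718])
st=lambda p:R@(p[:2]-o)
Y=((18,120,120),(35,255,255))
for n,d,roi in(("T",T,(240,165,310,205)),("S",S,(205,200,260,225))):
    P=[onz(d,cen(c),.05) for c in blobs(d,*Y,roi,4)[:2]]; print(n,[st(p) for p in P],"mid",np.mean(P,0),st(np.mean(P,0)))
rd=((0,150,60),(6,255,255))
for n,d,roi in(("W",W,(335,180,380,235)),("T",T,(250,140,290,175)),("S",S,(220,205,255,245))):
    c=blobs(d,*rd,roi)[0]; print(n,"red",cv2.boundingRect(c))
    for z in(.058,.102):
        q=np.array([st(onz(d,u,z)) for u in c[:,0]]); print(z," x,y range",q.min(0),q.max(0))
cv2.imwrite("pics/c5.png",np.hstack([cv2.resize(d["frame"][a:a+75,b:b+80],(390,366),interpolation=2) for d,a,b in((W,165,315),(S,190,200))])[:,:,::-1])
E
```

```text
T [array([-0.0243, -0.0764]), array([-0.0242, -0.1568])] mid [ 0.5699 -0.0471  0.05  ] [-0.0242 -0.1166]
S [array([-0.0243, -0.1544]), array([-0.0242, -0.0742])] mid [ 0.5693 -0.0449  0.05  ] [-0.0242 -0.1143]
W red (349, 188, 25, 39)
0.058  x,y range [ 0.0301 -0.1479] [ 0.0597 -0.0976]
0.102  x,y range [ 0.015  -0.1291] [ 0.0406 -0.0854]
T red (261, 151, 16, 14)
0.058  x,y range [ 0.0298 -0.1391] [ 0.053  -0.1009]
0.102  x,y range [ 0.0176 -0.1333] [ 0.0396 -0.0971]
S red (229, 215, 16, 18)
0.058  x,y range [-0.0068 -0.1312] [ 0.039  -0.0902]
0.102  x,y range [ 0.03   -0.1364] [ 0.0731 -0.0979]
```

View pics/c5.png

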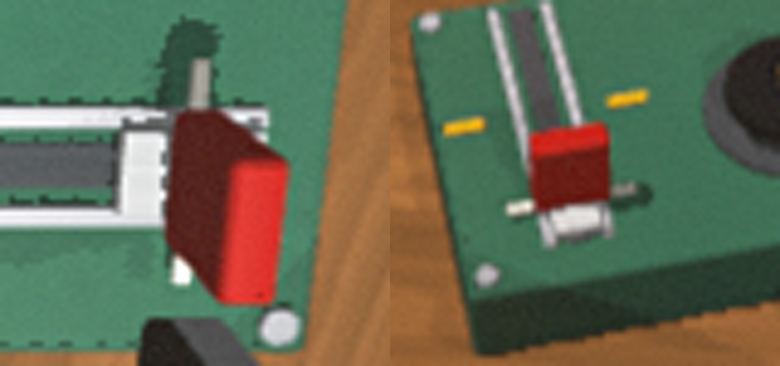

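The crops show the handle upright on the slide, with the white pointers beside its foot. In station axes from the pad, the handle is at x ≈ +0.035 and y ≈ -0.115, and the marks at x ≈ -0.024. The pull is therefore about 59 mm, inside the 30–60 mm range. I'll grip across x and pull.

```bash
python3 - <<'E'
from h import *
from bench import env, monitor, eyes
np.set_printoptions(precision=4,suppress=True)
R=np.array([[np.cos(.25),np.sin(.25)],[-np.sin(.25),np.cos(.25)]]); o=np.array([.5645,.0718])
w=lambda x,y:R.T@np.array([x,y])+o
st=lambda p:R@(np.array(p[:2])-o)
h=w(.035,-.115); z=.068
env.reach([*h,.17],Q); env.movel([*h,z],.08); env.hold(.1)
def rep(n):
    s=monitor.sense();print(n,s["clock"],s["position"],st(s["position"]),R@s["contact_force"][:2],s["contact_force"][2],s["finger_gap"],s["gripper_force"])
rep("down"); env.close_gripper(60); env.hold(.2); rep("grip")
m=w(-.012,-.115); env.movel([*m,z],.05); env.hold(.2); rep("part")
shot(eyes,"wrist","w5"); shot(eyes,"scene","s5")
cv2.imwrite("pics/c6.png",np.hstack([cv2.resize(d["frame"][a:a+h_,b:b+w_],(390,366),interpolation=2) for d,a,b,h_,w_ in((load("w5"),0,100,384,410),(load("s5"),170,190,75,80))])[:,:,::-1])
E
```

```text
down 23.4 [ 0.6271 -0.031   0.0685] [ 0.0352 -0.1151] [ 0.7683 -0.3358] 0.21643743623498665 1.0024354176281887 0.0
grip 24.25 [ 0.6269 -0.0309  0.0681] [ 0.0351 -0.115 ] [0.0343 0.8404] 1.5927147818612317 0.15536741356760234 58.827738761901855
part 25.5417 [ 0.5816 -0.0425  0.0681] [-0.0117 -0.115 ] [6.4155 0.199 ] -1.0873086374177379 0.15433641252805935 58.73579263687134
```

View pics/c6.png

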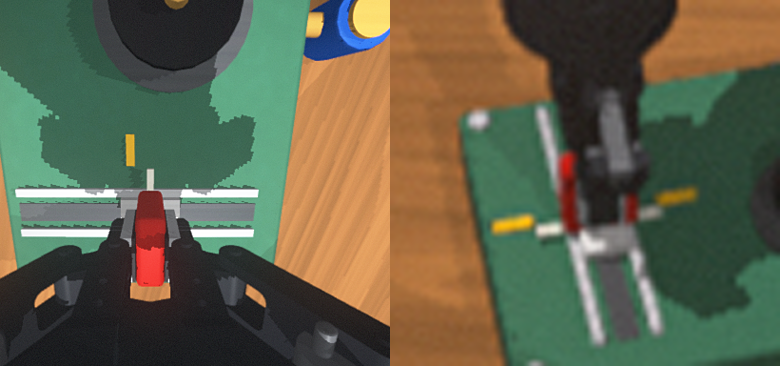

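The slide follows the grip. In the full wrist frame the near pointer is at about (258,188) and its yellow mark at (237,157), so there is roughly 10 mm to go. I'll measure the gap and close it.

```bash
cat >> h.py <<'E'
R2=np.array([[np.cos(.25),np.sin(.25)],[-np.sin(.25),np.cos(.25)]]); O=np.array([.5645,.0718])
w=lambda x,y:R2.T@np.array([x,y])+O
st=lambda p:R2@(np.array(p[:2])-O)
def gap(d,tx,zp=.060):
    y=cen(blobs(d,(18,120,90),(35,255,255),(215,120,290,185),20)[0]); ym=st(onz(d,y,.05))
    # pointer: pale blob near (mark row + 31)
    c=[b for b in blobs(d,(0,0,120),(180,60,255),(225,170,290,197),15)]
    c=min(c,key=lambda b:abs(cen(b)[0]-258)); b=cv2.boundingRect(c); pp=st(onz(d,cen(c),zp))
    return y,ym,cen(c),b,pp
E
python3 - <<'E'
from h import *
np.set_printoptions(precision=4,suppress=True)
d=load("w5");
print("cam st",st(-d["view"][:3,:3].T@d["view"][:3,3]))
for z in(.055,.065): print(gap(d,0,z))
print(proj(d,[[*w(-.0117,-.08),z] for z in(.05,.06,.07)]))
S=load("s5")
for c in blobs(S,(18,120,90),(35,255,255),(205,195,262,225),4): print("S yel",cen(c),st(onz(S,cen(c),.05)))
for c in blobs(S,(0,0,140),(180,60,255),(215,200,250,222),4): print("S wh",cen(c),cv2.boundingRect(c),[st(onz(S,cen(c),z)) for z in(.055,.065)])
E
```

```text
cam st [-0.012  -0.0476]
(array([236.6509, 156.7955]), array([-0.0236, -0.0739]), array([257.5, 186.5]), (254, 177, 8, 20), array([-0.0117, -0.0902]))
(array([236.6509, 156.7955]), array([-0.0236, -0.0739]), array([257.5, 186.5]), (254, 177, 8, 20), array([-0.0117, -0.0874]))
[[257.4654 167.2552]
 [257.4958 170.8964]
 [257.5304 175.0248]]
S yel [214.7381 215.5357] [-0.0243 -0.1544]
S yel [248.375  209.8056] [-0.0241 -0.0739]
S wh [230.1712 219.5315] (226, 217, 9, 5) [array([-0.0003, -0.1223]), array([ 0.0079, -0.1236])]
S wh [222.3333 216.2424] (220, 215, 5, 3) [array([-0.014, -0.138]), array([-0.0056, -0.1392])]
```

```bash
python3 - <<'E'
from h import *
from bench import env, monitor, eyes
np.set_printoptions(precision=4,suppress=True)
env.movel([*w(-.0241,-.115),.068],.04); env.hold(.3)
d=shot(eyes,"wrist","w6")
s=monitor.sense();print(s["clock"],st(s["position"]),R2@s["contact_force"][:2],s["contact_force"][2],s["gripper_force"])
y,ym,p,b,pp=gap(d,0); print(y,ym,p,b,pp,"off",ym[0]-pp[0])
shot(eyes,"top","t6");shot(eyes,"scene","s6")
S=load("s6")
cv2.imwrite("pics/c7.png",np.hstack([cv2.resize(d["frame"][100:250,180:330],(390,390),interpolation=2),cv2.resize(S["frame"][160:240,190:270],(390,390),interpolation=2)])[:,:,::-1])
E
```

```text
26.4417 [-0.0236 -0.115 ] [8.2868 0.2377] -2.611514602914914 58.54537546634674
[257.3014 156.9959] [-0.0237 -0.074 ] [257.5119 186.5346] (254, 177, 8, 20) [-0.0236 -0.0888] off -0.00012704041896624205
```

View pics/c7.png

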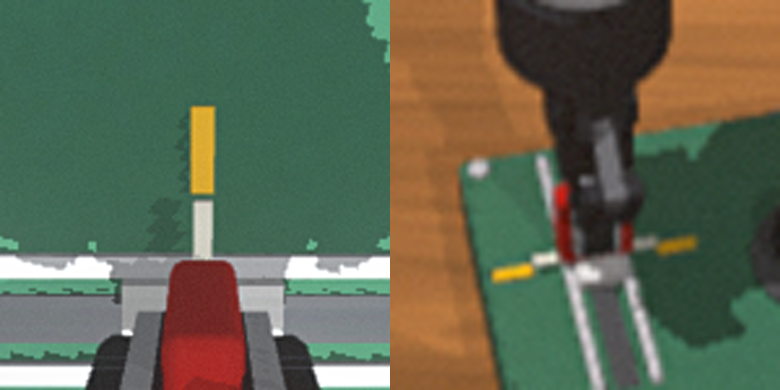

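The white pointer at column 257.5 is in line with the yellow mark at 257.3, a 0.1 mm offset, and the grip is firm. Handing in.

```bash
python3 -c "
from bench import job,monitor
print(job.hand_in())"
```

```text
the job is handed in; nothing more can be done
None
```

I pressed the cup over the nozzle until the pad was on its stop, kept it down over a second, set it mouth down on the felt and let go, then handed in at about 26.5 s with the slide held about 0.1 mm from the yellow marks.

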